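# Line up the tower models by height on the display board

### The job

Line the four white tower models up on the four cork plots of the wooden display board in order of height: the shortest on the plot next to the little staircase, rising step by step to the tallest on the plot next to the trees. Each must stand upright in the middle of its plot, with its sides parallel to the plot's; do not knock any tower over on the way.

Things in the scene. Friction and masses are not known exactly. Their poses are not given: they have to be found in the camera images.
- tower_2: Loose white model tower, two storeys: a solid prism 44 x 44 mm in plan, 44 mm tall, about 40 g, with two rows of small dark windows and a grey roof in a white parapet. Starts upright on the green cutting mat (its top 3 mm above the table), in any of four places, turned up to 30 degrees from the world axes. Origin: centre of its underside; z up, x and y square to its sides.
- tower_3: Loose white model tower, three storeys: a solid prism 44 x 44 mm in plan, 66 mm tall, about 60 g, with three rows of small dark windows and a grey roof in a white parapet. Starts upright on the green cutting mat (its top 3 mm above the table), in any of four places, turned up to 30 degrees from the world axes. Origin: centre of its underside; z up, x and y square to its sides.
- tower_4: Loose white model tower, four storeys: a solid prism 44 x 44 mm in plan, 88 mm tall, about 80 g, with four rows of small dark windows and a grey roof in a white parapet. Starts upright on the green cutting mat (its top 3 mm above the table), in any of four places, turned up to 30 degrees from the world axes. Origin: centre of its underside; z up, x and y square to its sides.
- tower_5: Loose white model tower, five storeys: a solid prism 44 x 44 mm in plan, 110 mm tall, about 100 g, with five rows of small dark windows and a grey roof in a white parapet. Starts upright on the green cutting mat (its top 3 mm above the table), in any of four places, turned up to 30 degrees from the world axes. Origin: centre of its underside; z up, x and y square to its sides.
- plot_a: One of four identical cork squares, 56 x 56 x 2 mm, fixed on the wooden board in a straight row, 95 mm apart; which letter has which place in the row changes between starts. Origin: centre of its underside, on the board's top face, 10 mm above the table (so the cork's top is at 12 mm). Its x and y axes are parallel to the board's.
- plot_b: One of four identical cork squares, 56 x 56 x 2 mm, fixed on the wooden board in a straight row, 95 mm apart; which letter has which place in the row changes between starts. Origin: centre of its underside, on the board's top face, 10 mm above the table (so the cork's top is at 12 mm). Its x and y axes are parallel to the board's.
- plot_c: One of four identical cork squares, 56 x 56 x 2 mm, fixed on the wooden board in a straight row, 95 mm apart; which letter has which place in the row changes between starts. Origin: centre of its underside, on the board's top face, 10 mm above the table (so the cork's top is at 12 mm). Its x and y axes are parallel to the board's.
- plot_d: One of four identical cork squares, 56 x 56 x 2 mm, fixed on the wooden board in a straight row, 95 mm apart; which letter has which place in the row changes between starts. Origin: centre of its underside, on the board's top face, 10 mm above the table (so the cork's top is at 12 mm). Its x and y axes are parallel to the board's.
- board: Fixed wooden display board, 110 mm (its x) x 490 mm (its y) x 10 mm, on the table beyond the cutting mat, turned up to 9 degrees; the four cork plots lie along its y axis at y = -142.5, -47.5, 47.5 and 142.5 mm, on its centre line (x = 0). Origin: centre of its underside, at table height.
- stair: Small white model staircase of four steps, 44 x 36 mm, 32 mm high, fixed on the board at one end of the row, 75 mm beyond the centre of the last plot; which end changes between starts. At the other end stand three little model trees, 38 mm high. Origin: centre of its underside, on the board's centre line.

How it is judged:
At the end, for the whole second after the job is handed in: Each tower stands upright (within 0.08 rad) on its own plot, its centre within 12 mm of the plot's centre along each of the board's axes and its sides within 0.21 rad (12 degrees) of the plot's, in order of height from the staircase end (shortest) to the tree end (tallest), all at rest (z of tower_2 in the frame of board between 0.009 and 0.015 m and angle between each of tower_2, tower_3, tower_4, tower_5's own z axis and vertical below 0.08 rad and (angle between the x axis of tower_2 and the x axis of board, either way round below 0.21 rad or angle between the x axis of tower_2 and the y axis of board, either way round below 0.21 rad) and linear speed of each of tower_2, tower_3, tower_4, tower_5 below 0.02 m/s and angular speed of each of tower_2, tower_3, tower_4, tower_5 below 0.2 rad/s and z of tower_3 in the frame of board between 0.009 and 0.015 m and (angle between the x axis of tower_3 and the x axis of board, either way round below 0.21 rad or angle between the x axis of tower_3 and the y axis of board, either way round below 0.21 rad) and z of tower_4 in the frame of board between 0.009 and 0.015 m and (angle between the x axis of tower_4 and the x axis of board, either way round below 0.21 rad or angle between the x axis of tower_4 and the y axis of board, either way round below 0.21 rad) and z of tower_5 in the frame of board between 0.009 and 0.015 m and (angle between the x axis of tower_5 and the x axis of board, either way round below 0.21 rad or angle between the x axis of tower_5 and the y axis of board, either way round below 0.21 rad) and ((y of stair in the frame of board below 0 m and (x of tower_2 in the frame of board between -0.012 and 0.012 m and y of tower_2 in the frame of board between -0.1545 and -0.1305 m) and (x of tower_3 in the frame of board between -0.012 and 0.012 m and y of tower_3 in the frame of board between -0.0595 and -0.0355 m) and (x of tower_4 in the frame of board between -0.012 and 0.012 m and y of tower_4 in the frame of board between 0.0355 and 0.0595 m) and (x of tower_5 in the frame of board between -0.012 and 0.012 m and y of tower_5 in the frame of board between 0.1305 and 0.1545 m)) or (y of stair in the frame of board above 0 m and (x of tower_2 in the frame of board between -0.012 and 0.012 m and y of tower_2 in the frame of board between 0.1305 and 0.1545 m) and (x of tower_3 in the frame of board between -0.012 and 0.012 m and y of tower_3 in the frame of board between 0.0355 and 0.0595 m) and (x of tower_4 in the frame of board between -0.012 and 0.012 m and y of tower_4 in the frame of board between -0.0595 and -0.0355 m) and (x of tower_5 in the frame of board between -0.012 and 0.012 m and y of tower_5 in the frame of board between -0.1545 and -0.1305 m)))); the robot touches nothing.
It fails at once if a tower is knocked over (tilted beyond 0.7 rad) (angle between any of tower_2, tower_3, tower_4, tower_5's own z axis and vertical above 0.7 rad).
It also fails if it takes over 106 s, if anything falls off the work surface, if the arm or the gripper's body presses on something with over 40 N, if the wrist force passes 120 N, or if a joint passes its speed limit or range.

### The arm

A 7-joint arm with a two-finger parallel gripper is mounted at the origin on the work surface. World frame = base frame: x ahead of the robot, y to its left, z up, the work surface at z = 0. Lengths are in m, angles in rad, forces in N, time in s.
With the tool pointing down it reaches from about 0.4 to 0.875 m from the base axis. Payload 19.3 kg.
Tool frame: the origin (TCP) lies at the very end of the fingers, on their centre line; the grasp point (between the pads) lies 19 mm behind it; z points along the fingers, y is the line along which they close (so a half turn about z gives the same grasp; the last joint's range is limited). The gripper opens to 85 mm and grips with 20 to 120 N. Pads are 22 mm wide; open, the fingers measure 114 mm over their backs; the gripper's body (76 mm by 85 mm) begins 54 mm behind the grasp point. The pads swing forward as they close: fully open they stand 13 mm farther back than shut.
Start: joints at [1.13, 0.521, -0.036, 1.599, 0.021, 1.021, -0.113], TCP at [0.226, -0.583, 0.231] pointing down, gripper open.
Joint ranges: [-2.91, 2.91], [-0.3, 2.13], [-1.5, 1.42], [0.17, 2.43], [-1.26, 4.41], [0.16, 1.93], [-2.52, 2.52]. Speed limits (rad/s): [1.89, 1.89, 2.39, 2.39, 3.01, 3.01, 3.01].

### API

Orientations are given as [roll, pitch, yaw] about the fixed x, y, z axes, in that order (R = Rz(yaw) Ry(pitch) Rx(roll)).
In Python, from workcell import bot gives the robot as it stands.
- The arm moves only by the shell command python3 -m crank 'ROWS' [FORCE]. ROWS is a JSON object of lists of equal length, an entry for each row: "travel": the shift along the world's x, y, z in cm, a list of three; "turn": the turn, a rotation vector about the world's x, y, z in degrees, a list of three; "gripper": the closure, from 0 (fully open) to 1 (shut). A call has exactly 5 rows; each row is the pose to reach, as a shift and turn from the pose commanded when the call began; what a row does not reach only later rows make up. A row lasts 1/10 s, in which the tool goes at most 50 mm and 8.59 degrees, less where a joint would pass 70% of its speed; a pose out of reach is approached as far as the arm can. A call with a gripper value outside its range is refused whole. The fingers move at their own pace and stop on an object; FORCE is the grip in N (left out, the last holds). Time passes only in rows, so rows that repeat a pose let the fingers close, or fill a call up. It gives the time, the measured TCP pose, the force, the opening and the grip force at its end, in the units of the state.
- bot.observe(): the state, without advancing time (a new reading comes with each control period).
- bot.grab_frame(name): name is "side" or "top" or "wrist"; returns a dict with "pixels" (400x640x3 uint8, red, green, blue), "fx", "fy", "cx", "cy" (pixels), "extrinsics" (4x4, takes a point from world to camera coordinates). Camera axes: x right, y down, z forward; pixel columns grow to the right and rows downward; lengths in m; the calibration is good to about 2 mm. A picture is of the moment at which its call begins. There is no depth.
- bot.job_done(): hands the job in; it is judged then, once.
The state is a dict: "clock": time; "qpos": joint angles; "qd": joint speeds; "joint_efforts": joint torques, N m; "position": TCP position; "tool_rot": TCP orientation; "force": force on the tool from outside, world axes, zero at the start; "moment": the same for the moment, N m; "grip_width": finger opening in m; "finger_force": force on a finger pad.
Only numpy, scipy, OpenCV 4.12 (cv2) and the standard library are available. Lean on these libraries where they do the work, as an engineer would, in place of code of your own. Each camera call takes 0.05 s, during which the arm holds its last target. There are 200 camera calls.

## Working session

There is one attempt and no reset: what is moved stays moved. The work goes in short steps, Python scripts to look and compute and a shell command to move; the robot and the scene stay as the last step left them, time stands still between calls to the robot, and variables do not carry over. Pictures are saved under pics/ and viewed, at most 14 in all, crops included, and the job is handed in when it is done.

```bash
mkdir -p pics
python3 - <<'E'
from workcell import bot
import cv2,numpy as np
s=bot.observe();print({k:np.round(v,3).tolist() for k,v in s.items()})
for n in("top","side"):
    f=bot.grab_frame(n);cv2.imwrite(f"pics/{n}0.png",f["pixels"][:,:,::-1]);np.savez(n+"0.npz",**f)
    print(n,f["fx"],f["fy"],f["cx"],f["cy"],np.round(f["extrinsics"],3).tolist())
E
```

```text
{'clock': 0.0, 'qpos': [1.13, 0.522, -0.036, 1.6, 0.021, 1.021, -0.113], 'qd': [0.0, 0.0, 0.001, 0.002, -0.001, -0.001, -0.0], 'joint_efforts': [0.0, -92.712, 1.98, -36.993, 0.018, 0.008, 0.0], 'position': [0.226, -0.582, 0.231], 'tool_rot': [-3.14, 0.0, 0.371], 'force': [-0.256, 0.286, 0.602], 'moment': [0.015, -0.013, -0.023], 'finger_force': 0.0, 'grip_width': 0.085}
top 466.3470960844871 466.3470960844871 315.75668810597756 201.54828387242517 [[0.012, -1.0, 0.001, -0.018], [-0.986, -0.012, -0.165, 0.571], [0.165, 0.001, -0.986, 0.823], [0.0, 0.0, 0.0, 1.0]]
side 419.89390962587237 419.89390962587237 318.2906044660208 200.0651227344628 [[0.791, -0.612, -0.001, -0.45], [-0.453, -0.584, -0.674, 0.279], [0.412, 0.533, -0.739, 0.589], [0.0, 0.0, 0.0, 1.0]]
```

View pics/top0.png

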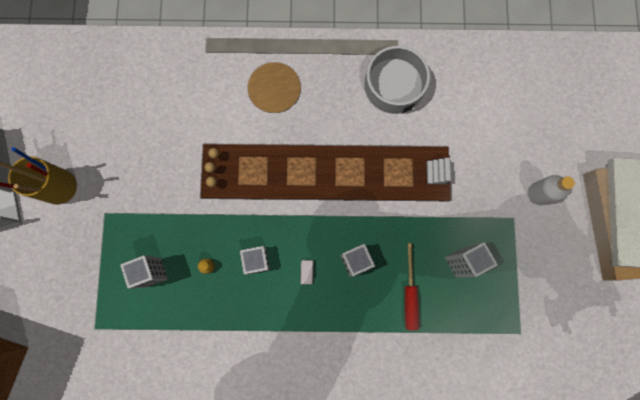

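View pics/side0.png

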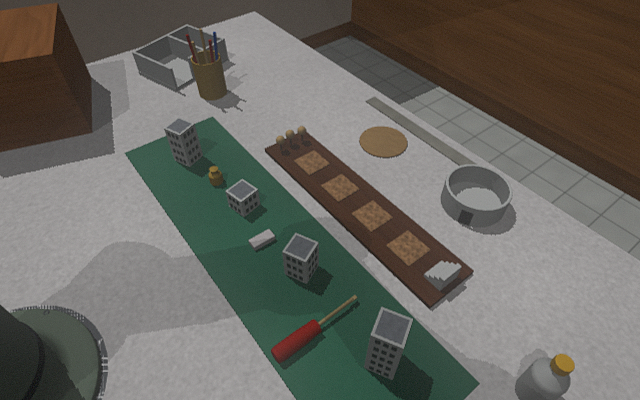

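The top view has the trees at the left end of the board (about 213,167) and the stair at the right (440,171). The plots are at x≈253, 301, 349 and 398, y≈171. The towers are at (140,270), (254,260), (358,260) and (478,260). Next I'll zoom in on the roofs.

Run:
```python
import cv2,numpy as np
t=np.load("top0.npz")["pixels"];s=np.load("side0.npz")["pixels"]
c=lambda im,x,y,r=27:cv2.resize(im[y-r:y+r,x-r:x+r],(200,200),interpolation=cv2.INTER_NEAREST)
a=np.hstack([c(t,x,y) for x,y in((143,270),(254,260),(358,260),(474,261))])
b=np.hstack([c(s,x,y,r) for x,y,r in((184,143,27),(242,197,27),(300,258,30),(388,342,38))])
cv2.imwrite("pics/crops.png",np.vstack([a,b])[:,:,::-1])
for x,y in((137,271),(254,260),(357,260),(482,259)): print(t[y,x], t[y-9:y+10:3,x].tolist())
```

```text
[107 108 116] [[106, 108, 112], [111, 110, 119], [109, 111, 117], [107, 108, 116], [108, 107, 115], [113, 113, 119], [108, 109, 115]]
[106 106 112] [[106, 107, 111], [105, 106, 112], [109, 109, 114], [106, 106, 112], [106, 108, 113], [113, 112, 117], [125, 125, 128]]
[87 86 90] [[88, 88, 93], [92, 92, 96], [92, 91, 95], [87, 86, 90], [88, 89, 95], [93, 93, 97], [89, 90, 94]]
[95 97 98] [[92, 96, 97], [94, 96, 98], [92, 95, 98], [95, 97, 98], [92, 96, 98], [93, 98, 98], [89, 93, 94]]
```

View pics/crops.png

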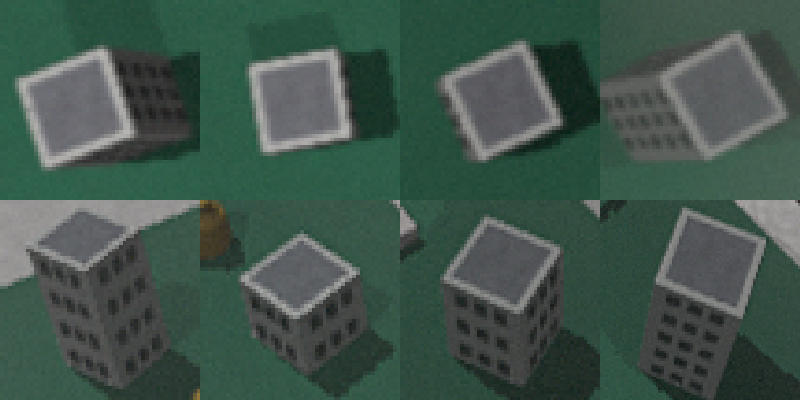

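The window rows show that the towers, left to right in the top view, are 4, 2, 3 and 5. The goal, from the stair at the right to the trees at the left, is 2, 3, 4, 5. Next I'll measure.

```bash
cat > h.py <<'E'
import cv2,numpy as np
def cast(f,uv,z):
    E=np.array(f["extrinsics"]);R,t=E[:3,:3],E[:3,3];C=-R.T@t
    uv=np.atleast_2d(uv).astype(float)
    d=np.c_[(uv[:,0]-f["cx"])/f["fx"],(uv[:,1]-f["cy"])/f["fy"],np.ones(len(uv))]@R
    return C+d*((z-C[2])/d[:,2])[:,None]
def rect(P):  # centre, sides, angle folded into (-45,45]
    (c,s,a)=cv2.minAreaRect((P[:,:2]*1000).astype(np.float32)); 
    return np.round(c,1),np.round(s,1),round((a+45)%90-45,1)
def roof(f,seed,z,tol=12):
    im=cv2.GaussianBlur(f["pixels"],(3,3),0).copy();m=np.zeros((402,642),np.uint8)
    cv2.floodFill(im,m,seed,0,(tol,)*3,(tol,)*3,cv2.FLOODFILL_MASK_ONLY|cv2.FLOODFILL_FIXED_RANGE|(255<<8)|4)
    m=cv2.morphologyEx(m[1:-1,1:-1],cv2.MORPH_OPEN,np.ones((5,5)))
    k=max(cv2.findContours(m,cv2.RETR_EXTERNAL,cv2.CHAIN_APPROX_NONE)[0],key=cv2.contourArea)[:,0]
    return rect(cast(f,k,z))
E
python3 - <<'E'
from h import *
t=dict(np.load("top0.npz"));s=dict(np.load("side0.npz"))
for n,a,b in((4,(137,271),(182,130)),(2,(254,260),(242,192)),(3,(357,260),(300,246)),(5,(482,259),(392,327))):
    z=.003+.022*n
    print(n,roof(t,a,z),roof(s,b,z))
for f,lim in((t,(140,205,205,425)),(s,(140,280,285,440))):
    h=cv2.cvtColor(cv2.GaussianBlur(f["pixels"],(5,5),0),cv2.COLOR_RGB2HSV)
    m=((h[...,0]<22)&(h[...,1]>70)&(h[...,2]>75)).astype(np.uint8)
    w=np.zeros_like(m);w[lim[0]:lim[1],lim[2]:lim[3]]=m[lim[0]:lim[1],lim[2]:lim[3]]
    w=cv2.morphologyEx(w,cv2.MORPH_OPEN,np.ones((5,5)))
    for k in cv2.findContours(w,cv2.RETR_EXTERNAL,cv2.CHAIN_APPROX_NONE)[0]:
        if cv2.contourArea(k)>150: print("cork",rect(cast(f,k[:,0],.012)))
E
```

```text
Traceback (most recent call last):
  File "h.py", line 14, in roof
    k=max(cv2.findContours(m,cv2.RETR_EXTERNAL,cv2.CHAIN_APPROX_NONE)[0],key=cv2.contourArea)[:,0]
      ~~~^^^^^^^^^^^^^^^^^^^^^^^^^^^^^^^^^^^^^^^^^^^^^^^^^^^^^^^^^^^^^^^^^^^^^^^^^^^^^^^^^^^^
ValueError: max() iterable argument is empty
```

```bash
cat > m.py <<'E'
from h import *
t=dict(np.load("top0.npz"));s=dict(np.load("side0.npz"))
for n,a,b in((4,(137,271),(179,126)),(2,(254,260),(242,190)),(3,(357,260),(300,248)),(5,(482,259),(392,327))):
    z=.003+.022*n
    for f,p in((t,a),(s,b)):
        try: print(n,roof(f,p,z))
        except ValueError: print(n,p,f["pixels"][p[1],p[0]],"none")
for f,lim in((t,(140,205,205,425)),(s,(140,280,285,440))):
    h=cv2.cvtColor(cv2.GaussianBlur(f["pixels"],(5,5),0),cv2.COLOR_RGB2HSV)
    m=((h[...,0]<22)&(h[...,1]>70)&(h[...,2]>75)).astype(np.uint8)
    w=np.zeros_like(m);w[lim[0]:lim[1],lim[2]:lim[3]]=m[lim[0]:lim[1],lim[2]:lim[3]]
    w=cv2.morphologyEx(w,cv2.MORPH_OPEN,np.ones((5,5)))
    for k in cv2.findContours(w,cv2.RETR_EXTERNAL,cv2.CHAIN_APPROX_NONE)[0]:
        if cv2.contourArea(k)>150: print("cork",rect(cast(f,k[:,0],.012)))
E
python3 m.py
```

```text
4 (array([437.5, 298.4]), array([31.9, 32. ]), 21.4)
4 (array([438. , 296.7]), array([33.1, 30.2]), -37.9)
2 (array([461.8, 102. ]), array([31.8, 31.8]), 11.9)
2 (array([461.1,  99.7]), array([32.6, 32.8]), 11.2)
3 (array([463.5, -87.7]), array([32.2, 32.1]), 23.5)
3 (array([462.4, -89.5]), array([33.5, 33.9]), 25.0)
5 (array([ 464.4, -289.2]), array([34. , 33.5]), 29.2)
5 (array([ 463.2, -291.3]), array([34.8, 34.8]), 28.5)
cork (array([ 637.6, -171.4]), array([60.4, 61.7]), 0.7)
cork (array([637.5, -76.9]), array([62.6, 61.2]), 0.3)
cork (array([637.3,  18.7]), array([60.4, 59.2]), 0.7)
cork (array([637.2, 113.8]), array([62.4, 61. ]), 0.7)
cork (array([ 645.4, -178. ]), array([72.2, 78.4]), -2.6)
cork (array([637.9, -78. ]), array([63.9, 64.2]), 1.2)
cork (array([645.2,  18. ]), array([82.1, 65.9]), 3.2)
cork (array([641.6, 107.6]), array([ 88.9, 108.1]), 1.2)
cork (array([791.8,  47.8]), array([ 54.2, 102.5]), -37.9)
```

Both views agree within 2 mm. T4 is at (437,298) 21°, T2 at (461,101) 12°, T3 at (463,-88) 24° and T5 at (464,-290) 29°. The plots are at x=637 and y=-171, -77, 18.5 and 113.5, and the board is turned about 0.5°. I'll start with T5, gripping along roughly world x.

```bash
python3 -m crank '{"travel":[[3,3,0],[6,6,-1],[9,9,-1],[12,12,-2],[12,15,-2]],"turn":[[0,0,8],[0,0,16],[0,0,24],[0,0,32],[0,0,40]],"gripper":[0,0,0,0,0]}' 60
python3 -m crank '{"travel":[[3,3,-1],[6,6,-1],[9,9,-2],[11.8,12,-3],[11.8,14.2,-3]],"turn":[[0,0,8],[0,0,16],[0,0,24],[0,0,32],[0,0,40]],"gripper":[0,0,0,0,0]}'
python3 -m crank '{"travel":[[0,0,0],[0,0,0],[0,0,0],[0,0,0],[0,0,0]],"turn":[[0,0,8],[0,0,16],[0,0,17.7],[0,0,17.7],[0,0,17.7]],"gripper":[0,0,0,0,0]}'
python3 - <<'E'
from workcell import bot
import numpy as np;s=bot.observe();print(np.round(s["position"],4),np.degrees(s["tool_rot"]),np.round(s["qpos"],2))
E
```

```text
clock: 0.6
position: [0.3498, -0.4297, 0.2101]
tool_rot: [-3.141, -0.002, 1.079]
force: [-0.7, -0.5, 1.3]
grip_width: 0.0853
finger_force: 0.0
clock: 1.1
position: [0.467, -0.2872, 0.18]
tool_rot: [3.141, -0.002, 1.776]
force: [-0.6, 0.2, -1.1]
grip_width: 0.0854
finger_force: 0.0
clock: 1.6
position: [0.4643, -0.2907, 0.1812]
tool_rot: [-3.141, -0.0, 2.072]
force: [0.8, -0.1, -0.0]
grip_width: 0.0856
finger_force: 0.0
[ 0.4643 -0.2907  0.1812] [-1.79992807e+02 -1.01457365e-02  1.18728576e+02] [ 0.83  0.5  -0.51  1.84  0.31  0.88  0.67]
```

```bash
python3 -m crank '{"travel":[[0,0,-3],[0,0,-6],[0,0,-9],[0,0,-11.5],[0,0,-12.1]],"turn":[[0,0,0],[0,0,0],[0,0,0],[0,0,0],[0,0,0]],"gripper":[0,0,0,0,0]}'
python3 -m crank '{"travel":[[0,0,0],[0,0,0],[0,0,0],[0,0,0],[0,0,0]],"turn":[[0,0,0],[0,0,0],[0,0,0],[0,0,0],[0,0,0]],"gripper":[0.3,0.5,0.7,0.9,1]}' 50
python3 -m crank '{"travel":[[0,0,0],[0,0,0],[0,0,0.5],[0,0,1],[0,0,1.5]],"turn":[[0,0,0],[0,0,0],[0,0,0],[0,0,0],[0,0,0]],"gripper":[1,1,1,1,1]}'
python3 - <<'E'
from workcell import bot
import cv2
a=bot.grab_frame("side")["pixels"];b=bot.grab_frame("wrist")["pixels"]
cv2.imwrite("pics/g5.png",cv2.resize(cv2.hconcat([a,b])[:,:,::-1],(800,250)))
E
```

```text
clock: 2.1
position: [0.4633, -0.2899, 0.0581]
tool_rot: [-3.14, -0.003, 2.074]
force: [-0.7, 1.0, -0.1]
grip_width: 0.0854
finger_force: 0.0
clock: 2.6
position: [0.4651, -0.2909, 0.0616]
tool_rot: [3.141, 0.002, 2.075]
force: [-1.4, 0.8, 7.8]
grip_width: 0.0435
finger_force: 49.5
clock: 3.1
position: [0.4645, -0.2907, 0.0761]
tool_rot: [3.141, 0.0, 2.076]
force: [-0.4, 0.7, -1.0]
grip_width: 0.0433
finger_force: 49.3
```

View pics/g5.png

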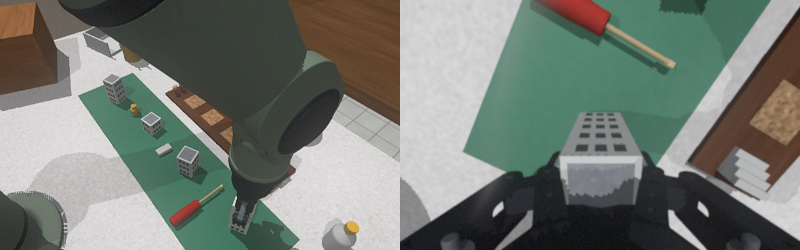

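T5 is held upright (side view, about 240,215), with an opening of 43 mm. Carrying it to the tree-end plot.

```bash
python3 -m crank '{"travel":[[0,0,3],[0,0,6],[0,0,9],[1,2,11.5],[2,5,12.5]],"turn":[[0,0,0],[0,0,0],[0,0,0],[0,0,-4],[0,0,-8.5]],"gripper":[1,1,1,1,1]}'
python3 -m crank '{"travel":[[1.6,3.7,0],[3.2,7.4,0],[4.8,11.1,0],[6.4,14.8,0],[8,18.5,0]],"turn":[[0,0,-4],[0,0,-8],[0,0,-12],[0,0,-16],[0,0,-20]],"gripper":[1,1,1,1,1]}'
python3 -m crank '{"travel":[[1.6,3.7,0],[3.2,7.4,0],[4.8,11.1,0],[6.4,14.8,0],[7.3,16.85,0]],"turn":[[0,0,0],[0,0,0],[0,0,0],[0,0,0],[0,0,0]],"gripper":[1,1,1,1,1]}'
python3 -m crank '{"travel":[[0,0,0],[0,0,-3],[0,0,-6],[0,0,-9],[0,0,-11]],"turn":[[0,0,0],[0,0,0],[0,0,0],[0,0,0],[0,0,0]],"gripper":[1,1,1,1,1]}'
python3 - <<'E'
from workcell import bot
import cv2,numpy as np
s=bot.observe();print(np.round(s["position"],4),np.degrees(s["tool_rot"]))
a=bot.grab_frame("side")["pixels"];b=bot.grab_frame("wrist")["pixels"]
cv2.imwrite("pics/p5.png",cv2.resize(cv2.hconcat([a,b])[:,:,::-1],(800,250)))
E
```

```text
clock: 3.7
position: [0.485, -0.2417, 0.2025]
tool_rot: [3.14, 0.002, 1.922]
force: [0.4, 1.3, -2.1]
grip_width: 0.0435
finger_force: 49.8
clock: 4.2
position: [0.5648, -0.054, 0.2003]
tool_rot: [-3.142, 0.0, 1.575]
force: [0.4, 0.3, -0.9]
grip_width: 0.0436
finger_force: 49.8
clock: 4.7
position: [0.6378, 0.1167, 0.2001]
tool_rot: [-3.141, -0.001, 1.581]
force: [-0.2, 0.3, -1.2]
grip_width: 0.0432
finger_force: 49.9
clock: 5.2
position: [0.6365, 0.1119, 0.0882]
tool_rot: [-3.14, 0.001, 1.578]
force: [0.6, 0.9, -2.9]
grip_width: 0.0433
finger_force: 49.9
[0.6365 0.1119 0.0882] [-1.79882883e+02  4.60727077e-02  9.04090189e+01]
```

View pics/p5.png

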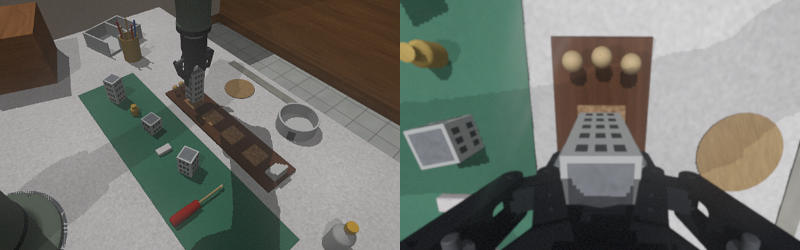

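T5 hangs just above the tree-end cork, square to it. Lowering and releasing.

```bash
python3 -m crank '{"travel":[[0,0,-0.7],[0,0,-1.4],[0,0,-1.8],[0,0,-2.1],[0,0,-2.1]],"turn":[[0,0,0],[0,0,0],[0,0,0],[0,0,0],[0,0,0]],"gripper":[1,1,1,1,1]}'
python3 -m crank '{"travel":[[0,0,0],[0,0,0],[0,0,0],[0,0,0],[0,0,0]],"turn":[[0,0,0],[0,0,0],[0,0,0],[0,0,0],[0,0,0]],"gripper":[0.4,0.2,0,0,0]}'
python3 -m crank '{"travel":[[0,0,0],[0,0,3],[0,0,6],[0,0,10],[0,0,14]],"turn":[[0,0,0],[0,0,0],[0,0,0],[0,0,0],[0,0,0]],"gripper":[0,0,0,0,0]}'
```

```text
clock: 5.8
position: [0.6374, 0.113, 0.0705]
tool_rot: [3.141, 0.0, 1.578]
force: [-8.2, -2.4, 15.4]
grip_width: 0.0437
finger_force: 51.4
clock: 6.3
position: [0.6375, 0.113, 0.0692]
tool_rot: [-3.142, -0.0, 1.579]
force: [-0.1, -0.6, 0.7]
grip_width: 0.0853
finger_force: 0.0
clock: 6.8
position: [0.6371, 0.113, 0.2106]
tool_rot: [-3.141, -0.0, 1.579]
force: [1.0, -0.5, -0.5]
grip_width: 0.0859
finger_force: 0.0
```

```bash
python3 -m crank '{"travel":[[-3.2,3,0],[-6.4,6,0],[-9.6,9,0],[-12.8,12,0],[-16,15,0]],"turn":[[0,0,4],[0,0,8],[0,0,12],[0,0,16],[0,0,21]],"gripper":[0,0,0,0,0]}'
python3 -m crank '{"travel":[[-3,2.5,0],[-4,3.45,0],[-4,3.45,-2],[-4,3.45,-4],[-4,3.45,-6]],"turn":[[0,0,0],[0,0,0],[0,0,0],[0,0,0],[0,0,0]],"gripper":[0,0,0,0,0]}'
python3 -m crank '{"travel":[[0,0,-3],[0,0,-6],[0,0,-9],[0,0,-10.8],[0,0,-10.8]],"turn":[[0,0,0],[0,0,0],[0,0,0],[0,0,0],[0,0,0]],"gripper":[0,0,0,0,0]}'
python3 -m crank '{"travel":[[0,0,0],[0,0,0],[0,0,0],[0,0,0],[0,0,0]],"turn":[[0,0,0],[0,0,0],[0,0,0],[0,0,0],[0,0,0]],"gripper":[0.3,0.5,0.7,0.9,1]}' 50
python3 -m crank '{"travel":[[0,0,0],[0,0,0],[0,0,0.5],[0,0,1],[0,0,1.5]],"turn":[[0,0,0],[0,0,0],[0,0,0],[0,0,0],[0,0,0]],"gripper":[1,1,1,1,1]}'
python3 - <<'E'
from workcell import bot
import cv2,numpy as np
s=bot.observe();print(np.round(s["position"],4),np.degrees(s["tool_rot"]))
a=bot.grab_frame("side")["pixels"];b=bot.grab_frame("wrist")["pixels"]
cv2.imwrite("pics/g4.png",cv2.resize(cv2.hconcat([a,b])[:,:,::-1],(800,250)))
E
```

```text
clock: 7.3
position: [0.4761, 0.2639, 0.2095]
tool_rot: [3.141, 0.0, 1.948]
force: [0.4, 2.0, 0.8]
grip_width: 0.0855
finger_force: 0.0
clock: 7.8
position: [0.4378, 0.2973, 0.1487]
tool_rot: [3.141, 0.0, 1.945]
force: [0.3, 0.5, 0.0]
grip_width: 0.0853
finger_force: 0.0
clock: 8.3
position: [0.4367, 0.2966, 0.0393]
tool_rot: [-3.138, 0.001, 1.945]
force: [0.4, 0.6, 1.8]
grip_width: 0.0855
finger_force: 0.0
clock: 8.8
position: [0.438, 0.2977, 0.0424]
tool_rot: [3.14, -0.0, 1.945]
force: [-1.3, -1.2, 9.2]
grip_width: 0.0438
finger_force: 50.0
clock: 9.3
position: [0.4376, 0.2975, 0.057]
tool_rot: [3.141, -0.0, 1.945]
force: [-0.9, -0.2, -1.6]
grip_width: 0.0438
finger_force: 51.0
[0.4376 0.2975 0.057 ] [ 1.79975091e+02 -5.11394662e-03  1.11438087e+02]
```

View pics/g4.png

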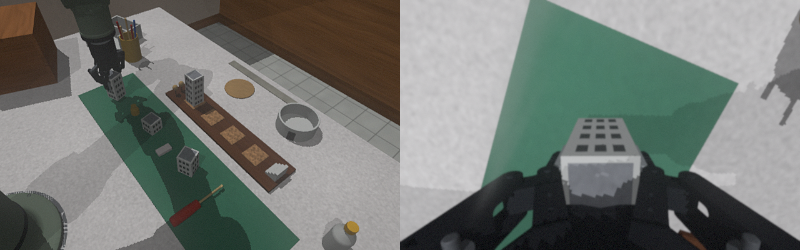

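T4 is held upright, and T5 stands on its plot. Carrying T4 above T5's height to the second plot.

```bash
python3 -m crank '{"travel":[[0,0,3],[0,0,6],[0,0,9],[0,0,12.5],[0,0,16]],"turn":[[0,0,0],[0,0,0],[0,0,-4],[0,0,-8],[0,0,-11]],"gripper":[1,1,1,1,1]}'
python3 -m crank '{"travel":[[2,-3,0],[4,-6.5,0],[6,-10,0],[8,-13.5,0],[10,-17,0]],"turn":[[0,0,-4],[0,0,-8],[0,0,-10],[0,0,-10],[0,0,-10]],"gripper":[1,1,1,1,1]}'
python3 -m crank '{"travel":[[3,-3,0],[6,-6,0],[8.5,-9,0],[10,-10.9,0],[10,-10.9,0]],"turn":[[0,0,0],[0,0,0],[0,0,0],[0,0,0],[0,0,0]],"gripper":[1,1,1,1,1]}'
python3 -m crank '{"travel":[[0,0,-3],[0,0,-6],[0,0,-9],[0,0,-12],[0,0,-14]],"turn":[[0,0,0],[0,0,0],[0,0,0],[0,0,0],[0,0,0]],"gripper":[1,1,1,1,1]}'
python3 -m crank '{"travel":[[0,0,0],[0,0,-1],[0,0,-1.8],[0,0,-2.5],[0,0,-2.6]],"turn":[[0,0,0],[0,0,0],[0,0,0],[0,0,0],[0,0,0]],"gripper":[1,1,1,1,1]}'
python3 -m crank '{"travel":[[0,0,0],[0,0,0],[0,0,0],[0,0,0],[0,0,0]],"turn":[[0,0,0],[0,0,0],[0,0,0],[0,0,0],[0,0,0]],"gripper":[0.4,0.2,0,0,0]}'
python3 -m crank '{"travel":[[0,0,0],[0,0,3],[0,0,6],[0,0,10],[0,0,14]],"turn":[[0,0,0],[0,0,0],[0,0,0],[0,0,0],[0,0,0]],"gripper":[0,0,0,0,0]}'
```

```text
clock: 9.9
position: [0.4371, 0.2973, 0.2176]
tool_rot: [-3.141, -0.0, 1.75]
force: [0.5, 0.5, -0.7]
grip_width: 0.0435
finger_force: 51.3
clock: 10.4
position: [0.538, 0.1259, 0.2164]
tool_rot: [3.141, 0.0, 1.579]
force: [0.2, 0.7, -0.9]
grip_width: 0.0433
finger_force: 51.4
clock: 10.9
position: [0.6387, 0.0148, 0.2155]
tool_rot: [-3.141, 0.001, 1.574]
force: [-0.2, -0.6, -1.7]
grip_width: 0.0435
finger_force: 51.4
clock: 11.4
position: [0.6362, 0.0191, 0.0742]
tool_rot: [-3.14, -0.0, 1.579]
force: [-0.1, -0.9, -0.7]
grip_width: 0.0435
finger_force: 51.4
clock: 11.9
position: [0.6377, 0.0186, 0.051]
tool_rot: [3.141, 0.0, 1.578]
force: [-9.4, -0.2, 25.0]
grip_width: 0.0435
finger_force: 54.0
clock: 12.4
position: [0.6375, 0.0185, 0.0503]
tool_rot: [3.142, 0.0, 1.579]
force: [0.1, -0.7, -0.6]
grip_width: 0.0857
finger_force: 0.0
clock: 12.9
position: [0.6371, 0.0185, 0.1916]
tool_rot: [-3.141, -0.0, 1.579]
force: [0.3, -0.2, 0.1]
grip_width: 0.0857
finger_force: 0.0
```

```bash
python3 -m crank '{"travel":[[-4,-2.4,0],[-8,-4.8,0],[-12,-7.2,0],[-16,-9.6,0],[-17.4,-10.7,0]],"turn":[[0,0,5],[0,0,10],[0,0,15],[0,0,20],[0,0,23.5]],"gripper":[0,0,0,0,0]}'
python3 -m crank '{"travel":[[0,0,0],[0,0,-2],[0,0,-4],[0,0,-6],[0,0,-8]],"turn":[[0,0,0],[0,0,0],[0,0,0],[0,0,0],[0,0,0]],"gripper":[0,0,0,0,0]}'
python3 -m crank '{"travel":[[0,0,-2],[0,0,-4],[0,0,-6],[0,0,-8],[0,0,-8.4]],"turn":[[0,0,0],[0,0,0],[0,0,0],[0,0,0],[0,0,0]],"gripper":[0,0,0,0,0]}'
python3 -m crank '{"travel":[[0,0,0],[0,0,0],[0,0,0],[0,0,0],[0,0,0]],"turn":[[0,0,0],[0,0,0],[0,0,0],[0,0,0],[0,0,0]],"gripper":[0.3,0.5,0.7,0.9,1]}' 50
python3 -m crank '{"travel":[[0,0,0],[0,0,0],[0,0,0.5],[0,0,1],[0,0,1.5]],"turn":[[0,0,0],[0,0,0],[0,0,0],[0,0,0],[0,0,0]],"gripper":[1,1,1,1,1]}'
python3 - <<'E'
from workcell import bot
import cv2,numpy as np
s=bot.observe();print(np.round(s["position"],4),np.degrees(s["tool_rot"]))
a=bot.grab_frame("side")["pixels"];b=bot.grab_frame("wrist")["pixels"]
cv2.imwrite("pics/g3.png",cv2.resize(cv2.hconcat([a,b])[:,:,::-1],(800,250)))
E
```

```text
clock: 13.4
position: [0.4599, -0.0907, 0.1903]
tool_rot: [-3.139, 0.001, 1.99]
force: [1.4, -0.2, 0.5]
grip_width: 0.0852
finger_force: 0.0
clock: 13.9
position: [0.4643, -0.0879, 0.1095]
tool_rot: [3.141, -0.0, 1.988]
force: [0.4, -0.2, 0.8]
grip_width: 0.0854
finger_force: 0.0
clock: 14.4
position: [0.4633, -0.0876, 0.0246]
tool_rot: [-3.14, -0.001, 1.989]
force: [-0.4, -0.7, 0.2]
grip_width: 0.0856
finger_force: 0.0
clock: 14.9
position: [0.4641, -0.0886, 0.0273]
tool_rot: [3.14, 0.001, 1.988]
force: [-1.0, 0.9, 7.6]
grip_width: 0.0434
finger_force: 50.7
clock: 15.4
position: [0.4636, -0.0886, 0.0421]
tool_rot: [3.141, 0.0, 1.988]
force: [-0.9, -0.2, -0.6]
grip_width: 0.0434
finger_force: 50.9
[ 0.4636 -0.0886  0.0421] [1.79977005e+02 1.89819128e-02 1.13927153e+02]
```

View pics/g3.png

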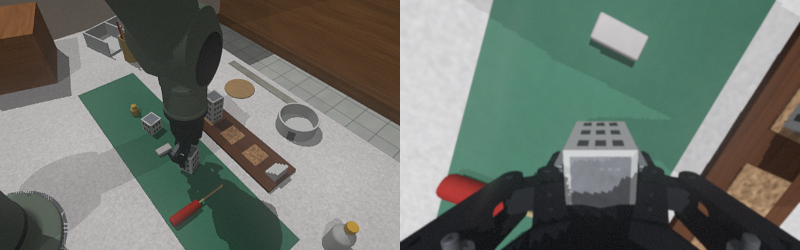

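T3 is held upright. Carrying it to the third plot.

```bash
python3 -m crank '{"travel":[[0,0,3],[0,0,6],[1,0,8],[3,0.2,8],[6,0.4,8]],"turn":[[0,0,0],[0,0,-4],[0,0,-8],[0,0,-12],[0,0,-16]],"gripper":[1,1,1,1,1]}'
python3 -m crank '{"travel":[[4,0.3,0],[8,0.6,0],[11,0.75,0],[11.4,0.75,0],[11.4,0.75,0]],"turn":[[0,0,-4],[0,0,-7.5],[0,0,-7.5],[0,0,-7.5],[0,0,-7.5]],"gripper":[1,1,1,1,1]}'
python3 -m crank '{"travel":[[0,0,-2],[0,0,-4],[0,0,-6],[0,0,-7],[0,0,-7]],"turn":[[0,0,0],[0,0,0],[0,0,0],[0,0,0],[0,0,0]],"gripper":[1,1,1,1,1]}'
python3 -m crank '{"travel":[[0,0,-0.5],[0,0,-1],[0,0,-1.4],[0,0,-1.6],[0,0,-1.6]],"turn":[[0,0,0],[0,0,0],[0,0,0],[0,0,0],[0,0,0]],"gripper":[1,1,1,1,1]}'
python3 -m crank '{"travel":[[0,0,0],[0,0,0],[0,0,0],[0,0,0],[0,0,0]],"turn":[[0,0,0],[0,0,0],[0,0,0],[0,0,0],[0,0,0]],"gripper":[0.4,0.2,0,0,0]}'
python3 -m crank '{"travel":[[0,0,0],[0,0,3],[0,0,6],[0,0,9],[0,0,12]],"turn":[[0,0,0],[0,0,0],[0,0,0],[0,0,0],[0,0,0]],"gripper":[0,0,0,0,0]}'
```

```text
clock: 16.0
position: [0.5236, -0.0851, 0.1222]
tool_rot: [3.141, 0.001, 1.706]
force: [-0.4, 0.5, -0.7]
grip_width: 0.0438
finger_force: 51.2
clock: 16.5
position: [0.6374, -0.0768, 0.1207]
tool_rot: [-3.141, -0.0, 1.579]
force: [0.2, 0.2, -0.3]
grip_width: 0.0438
finger_force: 51.3
clock: 17.0
position: [0.6362, -0.0772, 0.0504]
tool_rot: [-3.139, -0.0, 1.578]
force: [-0.2, 0.2, -1.2]
grip_width: 0.0437
finger_force: 51.3
clock: 17.5
position: [0.6375, -0.0771, 0.0363]
tool_rot: [3.141, 0.0, 1.578]
force: [-6.6, -0.3, 15.7]
grip_width: 0.0434
finger_force: 53.1
clock: 18.0
position: [0.6374, -0.077, 0.0352]
tool_rot: [-3.142, -0.0, 1.579]
force: [0.8, 0.7, -0.4]
grip_width: 0.0853
finger_force: 0.0
clock: 18.5
position: [0.6373, -0.077, 0.1565]
tool_rot: [-3.142, -0.0, 1.579]
force: [0.8, -0.7, 0.3]
grip_width: 0.0856
finger_force: 0.0
```

```bash
python3 -m crank '{"travel":[[-3,2,2],[-6,5.5,2],[-9.5,9,2],[-13,12.5,2],[-16,16,2]],"turn":[[0,0,4],[0,0,8],[0,0,11],[0,0,11],[0,0,11]],"gripper":[0,0,0,0,0]}'
python3 -m crank '{"travel":[[-1.6,1.8,0],[-1.6,1.8,-2],[-1.6,1.8,-4],[-1.6,1.8,-6],[-1.6,1.8,-8]],"turn":[[0,0,0],[0,0,0],[0,0,0],[0,0,0],[0,0,0]],"gripper":[0,0,0,0,0]}'
python3 -m crank '{"travel":[[0,0,-2],[0,0,-4],[0,0,-6],[0,0,-8],[0,0,-8.5]],"turn":[[0,0,0],[0,0,0],[0,0,0],[0,0,0],[0,0,0]],"gripper":[0,0,0,0,0]}'
python3 -m crank '{"travel":[[0,0,0],[0,0,0],[0,0,0],[0,0,0],[0,0,0]],"turn":[[0,0,0],[0,0,0],[0,0,0],[0,0,0],[0,0,0]],"gripper":[0.3,0.5,0.7,0.9,1]}' 50
python3 -m crank '{"travel":[[0,0,0],[0,0,0],[0,0,0.5],[0,0,1],[0,0,1.5]],"turn":[[0,0,0],[0,0,0],[0,0,0],[0,0,0],[0,0,0]],"gripper":[1,1,1,1,1]}'
python3 - <<'E'
from workcell import bot
import cv2,numpy as np
s=bot.observe();print(np.round(s["position"],4),np.degrees(s["tool_rot"]))
a=bot.grab_frame("side")["pixels"];b=bot.grab_frame("wrist")["pixels"]
cv2.imwrite("pics/g2.png",cv2.resize(cv2.hconcat([a,b])[:,:,::-1],(800,250)))
E
```

```text
clock: 19.0
position: [0.4756, 0.0838, 0.1755]
tool_rot: [3.141, 0.0, 1.77]
force: [0.9, 1.4, 0.2]
grip_width: 0.0852
finger_force: 0.0
clock: 19.5
position: [0.4615, 0.101, 0.0947]
tool_rot: [3.141, -0.0, 1.771]
force: [-0.7, -0.2, -0.2]
grip_width: 0.0852
finger_force: 0.0
clock: 20.0
position: [0.4606, 0.1009, 0.0088]
tool_rot: [-3.139, 0.0, 1.771]
force: [0.5, -0.2, -0.1]
grip_width: 0.0852
finger_force: 0.0
clock: 20.5
position: [0.462, 0.101, 0.0113]
tool_rot: [3.14, 0.0, 1.77]
force: [-2.6, -0.6, 8.7]
grip_width: 0.0433
finger_force: 50.5
clock: 21.0
position: [0.4617, 0.101, 0.0261]
tool_rot: [3.141, -0.0, 1.77]
force: [-0.7, 0.3, 0.3]
grip_width: 0.0437
finger_force: 50.9
[0.4617 0.101  0.0261] [ 1.79964440e+02 -2.26111899e-03  1.01432495e+02]
```

View pics/g2.png

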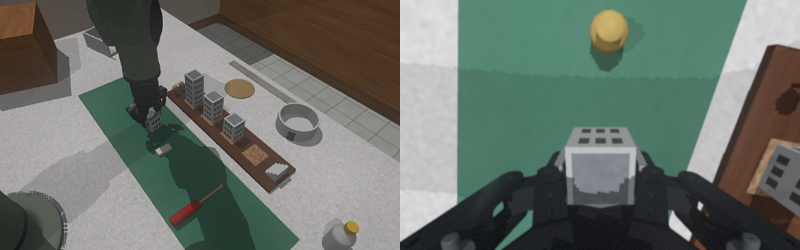

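T2 is held, and the other three stand in a row. Carrying T2 to the plot beside the stair.

```bash
python3 -m crank '{"travel":[[0,0,3],[0,0,6],[0,0,9],[0,-2,11.1],[0,-5,11.1]],"turn":[[0,0,0],[0,0,-4],[0,0,-8],[0,0,-11],[0,0,-11]],"gripper":[1,1,1,1,1]}'
python3 -m crank '{"travel":[[0,-4,0],[1,-8,0],[2,-12,0],[4,-15.5,0],[6.6,-19,0]],"turn":[[0,0,0],[0,0,0],[0,0,0],[0,0,0],[0,0,0]],"gripper":[1,1,1,1,1]}'
python3 -m crank '{"travel":[[3,-1.5,0],[6.5,-3,0],[10,-3.2,0],[11,-3.25,0],[11,-3.25,0]],"turn":[[0,0,0],[0,0,0],[0,0,0],[0,0,0],[0,0,0]],"gripper":[1,1,1,1,1]}'
python3 -m crank '{"travel":[[0,0,-2],[0,0,-4],[0,0,-7],[0,0,-9],[0,0,-10]],"turn":[[0,0,0],[0,0,0],[0,0,0],[0,0,0],[0,0,0]],"gripper":[1,1,1,1,1]}'
python3 -m crank '{"travel":[[0,0,0],[0,0,-0.6],[0,0,-1.2],[0,0,-1.7],[0,0,-1.8]],"turn":[[0,0,0],[0,0,0],[0,0,0],[0,0,0],[0,0,0]],"gripper":[1,1,1,1,1]}'
python3 -m crank '{"travel":[[0,0,0],[0,0,0],[0,0,0],[0,0,0],[0,0,0]],"turn":[[0,0,0],[0,0,0],[0,0,0],[0,0,0],[0,0,0]],"gripper":[0.4,0.2,0,0,0]}'
python3 -m crank '{"travel":[[0,0,0],[0,0,3],[0,0,6],[0,0,9],[0,0,13]],"turn":[[0,0,0],[0,0,0],[0,0,0],[0,0,0],[0,0,0]],"gripper":[0,0,0,0,0]}'
python3 -m crank '{"travel":[[-2,-3,3],[-4,-6,5],[-6,-9,5],[-8,-12,5],[-10,-15,5]],"turn":[[0,0,0],[0,0,0],[0,0,0],[0,0,0],[0,0,0]],"gripper":[0,0,0,0,0]}'
python3 - <<'E'
from workcell import bot
import cv2,numpy as np
for n in("top","side"):
    f=bot.grab_frame(n);cv2.imwrite(f"pics/{n}1.png",f["pixels"][:,:,::-1]);np.savez(n+"1.npz",**f)
E
```

```text
clock: 21.6
position: [0.4627, 0.0519, 0.1389]
tool_rot: [3.137, -0.001, 1.579]
force: [0.8, -1.4, -1.0]
grip_width: 0.0436
finger_force: 51.0
clock: 22.1
position: [0.5273, -0.141, 0.1365]
tool_rot: [-3.141, 0.0, 1.578]
force: [0.4, 0.5, 0.1]
grip_width: 0.0434
finger_force: 51.0
clock: 22.6
position: [0.638, -0.171, 0.1356]
tool_rot: [-3.141, -0.001, 1.579]
force: [-1.0, -0.5, -0.5]
grip_width: 0.0433
finger_force: 51.1
clock: 23.1
position: [0.6356, -0.1713, 0.0347]
tool_rot: [-3.139, -0.0, 1.579]
force: [0.6, 0.0, -1.1]
grip_width: 0.043
finger_force: 51.1
clock: 23.6
position: [0.6377, -0.1717, 0.0195]
tool_rot: [3.141, 0.001, 1.578]
force: [-12.7, 0.9, 34.7]
grip_width: 0.0434
finger_force: 56.4
clock: 24.1
position: [0.6374, -0.1715, 0.0182]
tool_rot: [-3.141, -0.0, 1.579]
force: [-0.8, -0.3, 1.0]
grip_width: 0.0856
finger_force: 0.0
clock: 24.6
position: [0.6367, -0.1714, 0.1485]
tool_rot: [-3.14, -0.001, 1.579]
force: [-0.1, -1.3, 0.2]
grip_width: 0.0854
finger_force: 0.0
clock: 25.1
position: [0.5365, -0.3227, 0.1986]
tool_rot: [3.141, 0.0, 1.579]
force: [0.1, -0.4, 0.3]
grip_width: 0.0856
finger_force: 0.0
```

View pics/top1.png

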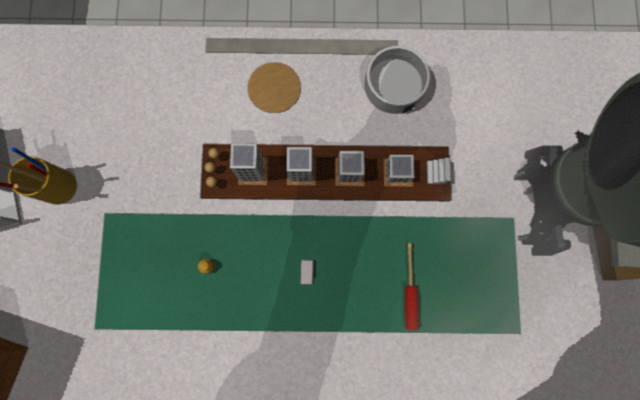

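View pics/side1.png

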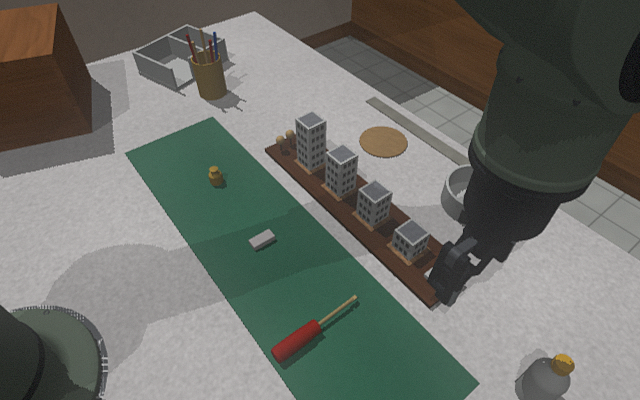

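All four towers stand upright on the corks, with roofs at x≈244, 300, 351 and 401 in the top view, falling in height from trees to stair. One last check of the roof positions before I hand in.

Run:
```python
from h import *
t=dict(np.load("top1.npz"))
r=[roof(t,p,.012+.022*n) for n,p in((2,(401,161)),(3,(351,157)),(4,(300,154)),(5,(244,152)))]
for q,c in zip(r,((637.5,-171.4),(637.5,-76.9),(637.4,18.6),(637.2,113.7))): print(q, q[0]-c)
if all(np.abs(q[0]-c).max()<6 and abs(q[2])<5 for q,c in zip(r,((637.5,-171.4),(637.5,-76.9),(637.4,18.6),(637.2,113.7)))):
    from workcell import bot; print(bot.job_done())
```

```text
(array([ 639.7, -170.6]), array([28.8, 31.9]), 0.7) [2.2 0.8]
(array([638.7, -75.6]), array([32.2, 31.1]), 0.1) [1.2 1.3]
(array([639.3,  20.4]), array([31.2, 30.3]), 0.9) [1.9 1.8]
(array([637.6, 115.8]), array([30.3, 31.8]), 0.7) [0.4 2.1]
the job is handed in; nothing more can be done
None
```

The job is handed in: the final check showed all four towers within about 2 mm of their plot centres and within 1° of square, in height order from stair to trees, after 25 s of the 106 s allowed.

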